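Line the seasoning dredgers up by size on the counter rail

ROBOT

A 6-joint arm with a two-finger parallel gripper is mounted at the origin on the work surface. World frame = base frame: x ahead of the robot, y to its left, z up, the work surface at z = 0. Lengths are in m, angles in rad, forces in N, time in s.
With the tool pointing down it reaches from about 0.25 to 0.775 m from the base axis. Payload 4 kg.
Tool frame: the origin (TCP) lies between the finger pads; the fingertips stand 14 mm ahead of it and the grasp point (between the pads) lies 5 mm behind it (nose_length is the distance from the TCP to the fingertips, in m); z points along the fingers, y is the line along which they close (so a half turn about z gives the same grasp; the last joint's range is limited). The gripper opens to 94 mm and grips with 3 to 60 N. Pads are 16 mm wide; open, the fingers measure 119 mm over their backs; the gripper's body (75 mm by 177 mm) begins 78 mm behind the grasp point.
Start: joints at [1.107, 0.087, 1.371, -0, 1.684, -0.103], TCP at [0.194, 0.515, 0.19] pointing down, gripper open.
Joint ranges: [-3.1, 3.1], [-0.76, 2.03], [0.27, 2.55], [-1.08, 4.22], [0.17, 2.65], [-2.57, 2.57]. Speed limits (rad/s): [2.79, 2.79, 3.14, 3.14, 3.14, 3.14].

INTERFACE

Orientations are given as [roll, pitch, yaw] about the fixed x, y, z axes, in that order (R = Rz(yaw) Ry(pitch) Rx(roll)).
In Python, from bench import * gives the robot as it stands.
- The arm moves only by the tool move_arm, never from a script. Its argument "steps" is one flat list of numbers, 7 for each row, row after row: the turn, a rotation vector about the world's x, y, z in rad, then the shift along the world's x, y, z in m, then the opening, from 0 (shut) to 1 (fully open). A call has 1 to 12 rows; each row is the pose to reach, as a shift and turn from the pose commanded when the call began; what a row does not reach only later rows make up. A row lasts 1/10 s, in which the tool goes at most 50 mm and 8.59 degrees, less where a joint would pass 70% of its speed; a pose out of reach is approached as far as the arm can. A call with a gripper value outside its range is refused whole. The fingers move at their own pace and stop on an object; the grip force is fixed at half the most. Time passes only in rows, so rows that repeat a pose let the fingers close. It gives the time, the measured TCP pose, the force, the opening and the grip force at its end, in the units of the state.
- get_obs(): the state, without advancing time (a new reading comes with each control period).
- snapshot(name): name is "side" or "top"; returns (picture, depth): 384x512x3 uint8, red, green, blue; 384x512 float32, m along the optical axis (not along the pixel's ray), 0 where there is no reading.
- camera_model(name): a dict with "fx", "fy", "cx", "cy" (pixels), "rvec" (rotation vector, rad) and "tvec" (3), from world to camera coordinates, as OpenCV has them. Camera axes: x right, y down, z forward; pixel columns grow to the right and rows downward; lengths in m; the calibration is good to about 2 mm. A picture is of the moment at which its call begins. camera_model takes no time and is no camera call.
- close_job(): hands the job in; it is judged then, once.
Trained networks look in the newest picture that a camera, given by its name, has taken for a name from the list of things; names that differ only in an ending like _2 or _b are one class to them, and where a whole thing is asked for, a point or a joint stands for the part that bears it (a point fixed in the world has none). Each returns a list of dicts, best first, with "score" (0 to 1); they miss things now and then, are a little off and sometimes report something else, mostly with a low value. They report only what shows in the picture. A call takes as long as a camera call. They do not tell look-alikes from the thing itself.
- silhouettes(camera, target): "pixels" (384x512 bool, what is visible of it) and "uv" ([column, row] in pixels, amid what is visible of it).
- spot_point(camera, target): "uv" ([column, row] in pixels: a listed point, or the origin of a listed thing).
The state is a dict: "time": time; "joint_positions": joint angles; "qvel": joint speeds; "joint_torque": joint torques, N m; "tool_pos": TCP position; "ee_rot": TCP orientation; "wrist_force": force on the tool from outside, world axes, zero at the start; "wrist_torque": the same for the moment, N m; "width": finger opening in m; "finger_force": force on a finger pad.
Only numpy, scipy, OpenCV 4.12 (cv2) and the standard library are available. Lean on these libraries where they do the work, as an engineer would, in place of code of your own. Each camera call takes 0.05 s, during which the arm holds its last target. There are 200 camera calls.

TASK

Tidy the four seasoning dredgers onto the white rail: stand one upright on the centre of each dark round mark, in order of size, with the largest next to the red end stop and the smallest at the other end. Do not knock any dredger over or lay it down on the way, leave the oil bottle where it stands, and let go of everything at the end.

Things in the scene. Friction and masses are not known exactly. Their poses are not given: they have to be found in the camera images.
- dredger_purple: smallest dredger (shaker): upright plain stainless cylinder 40 mm in diameter and 60 mm tall in all, whose top 16 mm is a purple plastic cap of the same diameter with tiny holes; loose, 0.06 to 0.3 kg. Origin at the centre of its underside, z up along its axis; yaw means nothing
- dredger_yellow: second smallest dredger (shaker): upright plain stainless cylinder 48 mm in diameter and 75 mm tall in all, whose top 16 mm is a yellow plastic cap of the same diameter with tiny holes; loose, 0.06 to 0.3 kg. Origin at the centre of its underside, z up along its axis; yaw means nothing
- dredger_green: second largest dredger (shaker): upright plain stainless cylinder 56 mm in diameter and 90 mm tall in all, whose top 16 mm is a green plastic cap of the same diameter with tiny holes; loose, 0.06 to 0.3 kg. Origin at the centre of its underside, z up along its axis; yaw means nothing
- dredger_blue: largest dredger (shaker): upright plain stainless cylinder 64 mm in diameter and 105 mm tall in all, whose top 16 mm is a blue plastic cap of the same diameter with tiny holes; loose, 0.06 to 0.3 kg. Origin at the centre of its underside, z up along its axis; yaw means nothing
- mark_1: round dark rubber mark, 74 mm across, 2 mm thick, first from the left (+y) end. Fixed on a low white rail (85 x 470 mm, 18 mm high), four marks in a straight row 105 mm apart. Origin: centre of its underside; a dredger stands on its upper face, 2 mm above the origin and 20 mm above the counter. y along the rail to the robot's left, x across it, away from the robot
- mark_2: round dark rubber mark, 74 mm across, 2 mm thick, second from the left. Fixed on a low white rail (85 x 470 mm, 18 mm high), four marks in a straight row 105 mm apart. Origin: centre of its underside; a dredger stands on its upper face, 2 mm above the origin and 20 mm above the counter. y along the rail to the robot's left, x across it, away from the robot
- mark_3: round dark rubber mark, 74 mm across, 2 mm thick, third from the left. Fixed on a low white rail (85 x 470 mm, 18 mm high), four marks in a straight row 105 mm apart. Origin: centre of its underside; a dredger stands on its upper face, 2 mm above the origin and 20 mm above the counter. y along the rail to the robot's left, x across it, away from the robot
- mark_4: round dark rubber mark, 74 mm across, 2 mm thick, fourth from the left, at the right (-y) end. Fixed on a low white rail (85 x 470 mm, 18 mm high), four marks in a straight row 105 mm apart. Origin: centre of its underside; a dredger stands on its upper face, 2 mm above the origin and 20 mm above the counter. y along the rail to the robot's left, x across it, away from the robot
- stop_red: red end stop, 75 mm across the rail, 18 mm thick along it, 40 mm tall, fixed on one end of the rail (a grey one like it is on the other end); centre 64.5 mm beyond that of the nearest mark. Which end it is on changes. Origin: centre of its underside, on the rail top 18 mm above the counter; x across the rail, y along it
- oil_bottle: amber oil bottle with a black cap, 64 mm in diameter, 190 mm tall, loose, standing off the rail's right end; to be left alone. Origin at the centre of its underside
There are look-alikes about, which are no part of the job. Leave any orange look-alike of the dredger_yellow alone.

How it is judged:
At the end, for the whole second after the job is handed in: In order from the red stop, blue, green, yellow and purple dredgers each stand on a mark: upright within 0.08 rad, at rest (under 10 mm/s), axis within 14 mm of the mark's centre, underside on its face (-4 to +4 mm). The oil bottle is within 20 mm of its start (((horizontal distance between stop_red and mark_1 below 0.1 m and horizontal distance between dredger_blue and mark_1 below 0.014 m and z of dredger_blue in the frame of mark_1 between -0.002 and 0.006 m and horizontal distance between dredger_green and mark_2 below 0.014 m and z of dredger_green in the frame of mark_2 between -0.002 and 0.006 m and horizontal distance between dredger_yellow and mark_3 below 0.014 m and z of dredger_yellow in the frame of mark_3 between -0.002 and 0.006 m and horizontal distance between dredger_purple and mark_4 below 0.014 m and z of dredger_purple in the frame of mark_4 between -0.002 and 0.006 m) or (horizontal distance between stop_red and mark_4 below 0.1 m and horizontal distance between dredger_purple and mark_1 below 0.014 m and z of dredger_purple in the frame of mark_1 between -0.002 and 0.006 m and horizontal distance between dredger_yellow and mark_2 below 0.014 m and z of dredger_yellow in the frame of mark_2 between -0.002 and 0.006 m and horizontal distance between dredger_green and mark_3 below 0.014 m and z of dredger_green in the frame of mark_3 between -0.002 and 0.006 m and horizontal distance between dredger_blue and mark_4 below 0.014 m and z of dredger_blue in the frame of mark_4 between -0.002 and 0.006 m)) and angle between each of dredger_purple, dredger_yellow, dredger_green, dredger_blue's own z axis and vertical below 0.08 rad and linear speed of each of dredger_purple, dredger_yellow, dredger_green, dredger_blue below 0.01 m/s and distance of oil_bottle from where it was at the start of the episode below 0.02 m); the robot touches nothing.
It fails at once if the purple dredger is tipped over (more than 0.6 rad) (angle between dredger_purple's own z axis and vertical above 0.6 rad).
It fails at once if the yellow dredger is tipped over (more than 0.6 rad) (angle between dredger_yellow's own z axis and vertical above 0.6 rad).
It fails at once if the green dredger is tipped over (more than 0.6 rad) (angle between dredger_green's own z axis and vertical above 0.6 rad).
It fails at once if the blue dredger is tipped over (more than 0.6 rad) (angle between dredger_blue's own z axis and vertical above 0.6 rad).
It fails at once if the oil bottle is displaced by 20 mm or more (distance of oil_bottle from where it was at the start of the episode above 0.02 m).
It also fails if it takes over 112 s, if anything falls off the work surface, if the arm or the gripper's body presses on something with over 40 N, if the wrist force passes 120 N, or if a joint passes its speed limit or range.

## Working session

There is one attempt and no reset: what is moved stays moved. The work goes in short steps, Python scripts to look and compute and a tool call to move; the robot and the scene stay as the last step left them, time stands still between calls to the robot, and variables do not carry over. Pictures are saved under pics/ and viewed, at most 14 in all, crops included, and the job is handed in when it is done.

Besides the shell and the picture viewer there is one more tool, called as name(argument=value, ...) on one line, values as JSON. move_arm: Moves the arm, as the interface text tells. Its arguments: {"type":"object","properties":{"steps":{"type":"array"}},"required":["steps"]}

```bash
mkdir -p pics; cat > h.py <<'E'
from bench import *
import numpy as np, cv2
def cam(n):
    c=camera_model(n); R=cv2.Rodrigues(np.array(c["rvec"],float))[0]; return c,R,np.array(c["tvec"],float).ravel()
def cloud(n,d):
    c,R,t=cam(n); v,u=np.indices(d.shape)
    P=np.stack([(u-c["cx"])*d/c["fx"],(v-c["cy"])*d/c["fy"],d],-1)
    return (P-t)@R
E
python3 - <<'E'
from h import *
for n in ("top","side"):
    p,d=snapshot(n); np.savez(f"{n}0.npz",p=p,d=d)
    cv2.imwrite(f"pics/{n}0.png",p[...,::-1])
    W=cloud(n,d); c,R,t=cam(n); print(n,"cam at",(-R.T@t).round(3))
    for k in ["dredger_purple","dredger_yellow","dredger_green","dredger_blue","stop_red","oil_bottle","mark_1"]:
        for s in silhouettes(n,k):
            m=s["pixels"]&(d>0)
            if m.sum()<5: continue
            q=W[m]; top=q[q[:,2]>np.percentile(q[:,2],95)-.006]
            print(k,round(s["score"],2),np.round(s["uv"]).astype(int),"top mid",((top.max(0)+top.min(0))/2).round(3),"ext",np.ptp(top,axis=0).round(3),m.sum())
o=get_obs();print(o["time"],o["tool_pos"],o["ee_rot"],o["width"])
E
```

```text
top cam at [ 0.404 -0.083  0.997]
dredger_purple 0.62 [105 228] top mid [0.427 0.27  0.06 ] ext [0.036 0.037 0.007] 354
dredger_purple 0.33 [192 153] top mid [0.596 0.073 0.022] ext [0.073 0.07  0.009] 737
dredger_yellow 0.83 [209 258] top mid [0.347 0.028 0.076] ext [0.045 0.046 0.009] 427
dredger_yellow 0.74 [148 224] top mid [0.43  0.168 0.075] ext [0.047 0.046 0.008] 515
dredger_yellow 0.67 [227 223] top mid [ 0.433 -0.01   0.076] ext [0.044 0.045 0.009] 374
dredger_green 0.67 [330 217] top mid [ 0.427 -0.241  0.091] ext [0.054 0.054 0.008] 631
dredger_green 0.42 [278 138] top mid [ 0.623 -0.134  0.021] ext [0.072 0.072 0.008] 758
dredger_blue 0.97 [271 202] top mid [ 0.468 -0.106  0.106] ext [0.061 0.061 0.009] 710
stop_red 0.97 [119 160] top mid [0.571 0.24  0.059] ext [0.072 0.024 0.01 ] 342
stop_red 0.44 [190 217] top mid [0.433 0.08  0.075] ext [0.044 0.047 0.008] 460
oil_bottle 0.58 [430 127] top mid [ 0.631 -0.464  0.189] ext [0.028 0.03  0.009] 1399
mark_1 0.72 [234 146] top mid [ 0.607 -0.031  0.021] ext [0.069 0.072 0.008] 700
mark_1 0.68 [277 138] top mid [ 0.622 -0.13
[... 725 characters left out ...]
 [0.053 0.057 0.008] 886
dredger_blue 0.65 [246 189] top mid [ 0.467 -0.108  0.103] ext [0.062 0.066 0.008] 958
stop_red 0.71 [266 125] top mid [0.572 0.237 0.055] ext [0.075 0.023 0.007] 271
oil_bottle 0.83 [353 291] top mid [ 0.632 -0.467  0.187] ext [0.028 0.028 0.008] 2159
mark_1 0.72 [303 202] top mid [ 0.623 -0.149  0.036] ext [0.073 0.098 0.041] 333
mark_1 0.7 [269 139] top mid [0.581 0.176 0.018] ext [0.071 0.072 0.007] 221
mark_1 0.61 [279 158] top mid [0.595 0.072 0.019] ext [0.072 0.074 0.008] 264
mark_1 0.61 [290 179] top mid [ 0.608 -0.029  0.019] ext [0.071 0.074 0.008] 308
0.8 [0.19418157 0.51460498 0.19044099] [3.14144642e+00 2.45670070e-05 2.78079499e+00] 0.09398308000145807
```

```bash
python3 - <<'E'
from h import *
z=np.load("top0.npz"); p=z["p"]
cv2.imwrite("pics/crop0.png",cv2.resize(p[120:300,80:350,::-1],None,fx=2.9,fy=2.9,interpolation=cv2.INTER_CUBIC))
for n,(u,v) in dict(A=(209,258),B=(148,224),C=(227,223),D=(190,217),purple=(105,228),green=(330,217),blue=(271,202)).items():
    print(n,[p[v+dv,u+du].tolist() for du,dv in((0,0),(-5,3),(5,-3))])
E
```

```text
A [[145, 104, 25], [138, 97, 25], [142, 102, 26]]
B [[126, 89, 25], [137, 93, 19], [144, 103, 23]]
C [[116, 85, 31], [144, 102, 26], [128, 90, 28]]
D [[127, 135, 37], [144, 153, 35], [71, 70, 38]]
purple [[125, 36, 111], [128, 36, 114], [103, 30, 92]]
green [[47, 128, 67], [47, 128, 68], [40, 104, 56]]
blue [[35, 77, 138], [34, 73, 128], [33, 66, 115]]
```

View pics/top0.png

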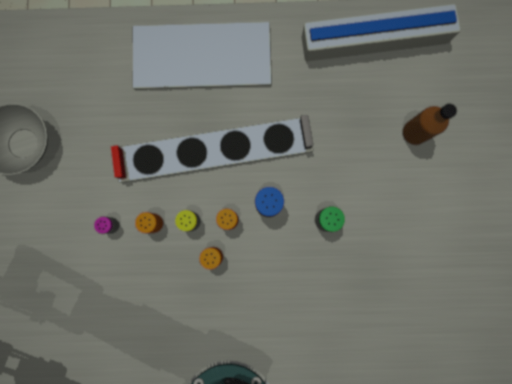

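View pics/crop0.png

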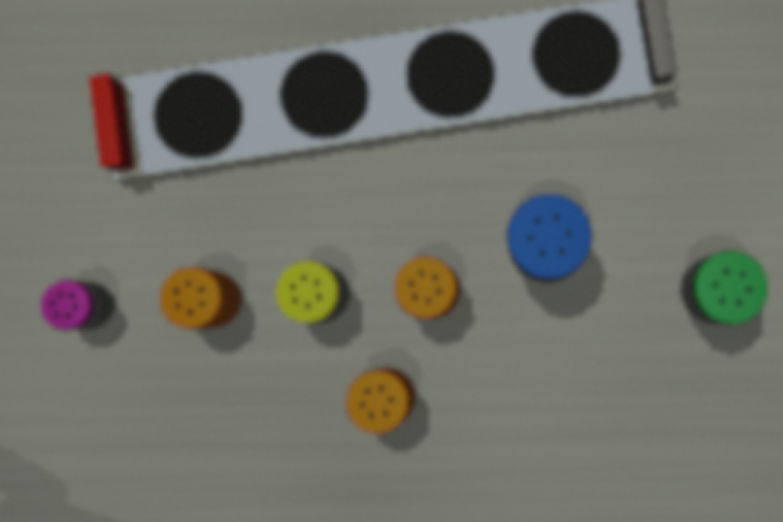

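Candidates for the yellow dredger in the top view: orange A (209,258), B (148,222) and C (227,219), and lemon-yellow D (187,220). The crop and RGB values (R<G only for D) confirm D is the yellow one. The red stop (118,161) is at the left (mark_1) end, so blue goes on mark_1, green on mark_2, yellow on mark_3 and purple on mark_4. I'm starting with purple.

move_arm(steps=[0,0,-0.14,0.03,-0.03,0,1,0,0,-0.28,0.06,-0.06,0,1,0,0,-0.42,0.09,-0.09,0,1,0,0,-0.56,0.12,-0.12,-0.01,1,0,0,-0.7,0.15,-0.155,-0.02,1,0,0,-0.84,0.18,-0.19,-0.03,1,0,0,-0.96,0.21,-0.22,-0.04,1,0,0,-1.08,0.233,-0.245,-0.05,1,0,0,-1.08,0.233,-0.245,-0.05,1,0,0,-1.08,0.233,-0.245,-0.05,1])

```text
time: 1.8
tool_pos: [0.4272, 0.2692, 0.1402]
ee_rot: [-3.141, -0.0, 1.7]
wrist_force: [0.1, 0.1, 1.0]
width: 0.0934
finger_force: 0.0
```

move_arm(steps=[0,0,0,0,0,-0.02,1,0,0,0,0,0,-0.05,1,0,0,0,0,0,-0.08,1,0,0,0,0,0,-0.103,1,0,0,0,0,0,-0.103,1,0,0,0,0,0,-0.103,0,0,0,0,0,0,-0.103,0,0,0,0,0,0,-0.103,0,0,0,0,0,0,-0.103,0,0,0,0,0,0,-0.103,0,0,0,0,0,0,-0.103,0,0,0,0,0,0,-0.103,0])

```text
time: 3.0
tool_pos: [0.4272, 0.2695, 0.0375]
ee_rot: [3.141, -0.0, 1.701]
wrist_force: [-1.5, 0.2, -0.7]
width: 0.0417
finger_force: 0.0
```

move_arm(steps=[0,0,0,0,0,0,0,0,0,0,0,0,0,0,0,0,0,0,0,0,0,0,0,0,0,0,0,0,0,0,0,0,0,0.01,0,0,0,0,0,0,0.03,0,0,0,0,0,0,0.06,0,0,0,0,0,0,0.09,0,0,0,0,0,0,0.12,0,0,0,0,0,0,0.14,0,0,0,0,0,0,0.14,0])

```text
time: 4.1
tool_pos: [0.429, 0.2706, 0.1817]
ee_rot: [3.134, -0.003, 1.701]
wrist_force: [0.7, 0.2, -1.4]
width: 0.0392
finger_force: 30.0
```

move_arm(steps=[0,0,0,0.007,-0.014,0,0,0,0,0,0.023,-0.048,0,0,0,0,0,0.043,-0.09,0,0,0,0,0,0.064,-0.132,0,0,0,0,0,0.085,-0.176,0,0,0,0,0,0.106,-0.22,0,0,0,0,0,0.127,-0.264,0,0,0,0,0,0.148,-0.306,0,0,0,0,0,0.168,-0.348,0,0,0,0,0,0.185,-0.382,0,0,0,0,0,0.195,-0.404,0,0,0,0,0,0.195,-0.404,0,0])

```text
time: 5.3
tool_pos: [0.6219, -0.1375, 0.1743]
ee_rot: [-3.138, -0.001, 1.697]
wrist_force: [0.4, 0.3, -0.8]
width: 0.0391
finger_force: 30.0
```

move_arm(steps=[0,0,0,0,0,-0.01,0,0,0,0,0,0,-0.035,0,0,0,0,0,0,-0.06,0,0,0,0,0,0,-0.085,0,0,0,0,0,0,-0.105,0,0,0,0,0,0,-0.113,0,0,0,0,0,0,-0.117,0,0,0,0,0,0,-0.119,0,0,0,0,0,0,-0.119,0,0,0,0,0,0,-0.119,0])

```text
time: 6.3
tool_pos: [0.623, -0.1345, 0.0598]
ee_rot: [3.139, 0.001, 1.701]
wrist_force: [0.7, 0.3, -0.8]
width: 0.0388
finger_force: 30.0
```

```bash
cat >> h.py <<'E'
def tops(p,d,n="top"):
    """cap blobs by hue: (name, centre xyz)"""
    W=cloud(n,d); hsv=cv2.cvtColor(p,cv2.COLOR_RGB2HSV)
    for k,lo,hi,h in (("purple",140,160,.06),("yellow",26,36,.075),("green",60,80,.09),("blue",100,120,.105)):
        m=(hsv[...,0]>=lo)&(hsv[...,0]<=hi)&(hsv[...,1]>110)&(hsv[...,2]>50)&(d>0)&(W[...,0]<.68)&(W[...,2]>h-.02)
        if m.sum()<20: print(k,"-");continue
        q=W[m]; z=np.percentile(q[:,2],80); q=q[abs(q[:,2]-z)<.005]
        print(k,((q.max(0)+q.min(0))/2).round(4),"mean",q.mean(0).round(4),len(q))
E
python3 - <<'E'
from h import *
p,d=snapshot("top"); tops(p,d)
p,d=snapshot("side"); tops(p,d,"side"); cv2.imwrite("pics/s1.png",cv2.resize(p[80:320,120:420,::-1],None,fx=2,fy=2))
o=get_obs();print(o["tool_pos"],o["wrist_force"])
E
```

```text
purple -
yellow [0.4328 0.0798 0.075 ] mean [0.4324 0.0796 0.0749] 350
green [ 0.4261 -0.2394  0.0906] mean [ 0.4264 -0.2401  0.0901] 478
blue -
purple [ 0.6226 -0.1388  0.0811] mean [ 0.6233 -0.1419  0.0807] 81
yellow [0.4326 0.0786 0.0728] mean [0.4323 0.0769 0.073 ] 113
green [ 0.4274 -0.2439  0.0885] mean [ 0.4271 -0.2453  0.0886] 324
blue [ 0.4685 -0.1084  0.1027] mean [ 0.4678 -0.1111  0.1034] 276
[ 0.62280553 -0.13461968  0.05954414] [ 0.7364151   0.5354973  -1.20895728]
```

View pics/s1.png

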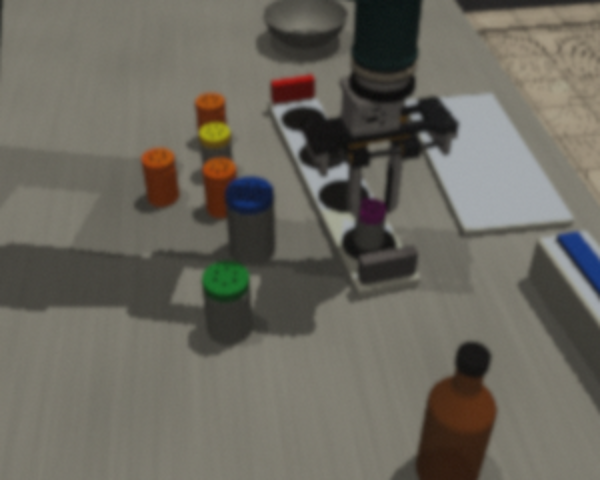

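Purple is upright and held about 2 mm over mark_4 (crop ~370,240). I'll lower it and release.

move_arm(steps=[0,0,0,0,0,-0.001,0,0,0,0,0,0,-0.002,0,0,0,0,0,0,-0.002,0,0,0,0,0,0,-0.002,0])

```text
time: 6.8
tool_pos: [0.6226, -0.1346, 0.0574]
ee_rot: [3.14, 0.001, 1.701]
wrist_force: [-0.0, -0.2, 4.3]
width: 0.0389
finger_force: 30.0
```

move_arm(steps=[0,0,0,0,0,0,1,0,0,0,0,0,0,1,0,0,0,0,0,0,1,0,0,0,0,0,0,1,0,0,0,0,0,0,1,0,0,0,0,0,0,1,0,0,0,0,0,0.02,1,0,0,0,0,0,0.05,1,0,0,0,0,0,0.08,1,0,0,0,0,0,0.11,1,0,0,0,0,0,0.13,1,0,0,0,0,0,0.13,1])

```text
time: 8.0
tool_pos: [0.6241, -0.1349, 0.191]
ee_rot: [3.134, 0.003, 1.701]
wrist_force: [0.8, 0.0, 0.4]
width: 0.0941
finger_force: 0.0
```

move_arm(steps=[0,0,0,-0.03,0.005,0,1,0,0,0,-0.07,0.012,0,1,0,0,0,-0.11,0.02,0,1,0,0,0,-0.145,0.026,0,1,0,0,0,-0.154,0.027,0,1,0,0,0,-0.154,0.027,0,1,0,0,0,-0.154,0.027,-0.02,1,0,0,0,-0.154,0.027,-0.05,1,0,0,0,-0.154,0.027,-0.08,1,0,0,0,-0.154,0.027,-0.11,1,0,0,0,-0.154,0.027,-0.126,1,0,0,0,-0.154,0.027,-0.126,1])

```text
time: 9.2
tool_pos: [0.4669, -0.1068, 0.0564]
ee_rot: [-3.135, -0.003, 1.701]
wrist_force: [0.4, 0.2, -0.2]
width: 0.0942
finger_force: 0.0
```

move_arm(steps=[0,0,0,0,0,0,0,0,0,0,0,0,0,0,0,0,0,0,0,0,0,0,0,0,0,0,0,0,0,0,0,0,0,0,0,0,0,0,0,0,0,0,0,0,0,0,0,0,0,0,0,0,0,0,0,0])

```text
time: 10.0
tool_pos: [0.4687, -0.1077, 0.0614]
ee_rot: [3.14, 0.001, 1.701]
wrist_force: [-1.2, -0.6, 5.6]
width: 0.0634
finger_force: 30.0
```

move_arm(steps=[0,0,0,0,0,0.01,0,0,0,0,0,0,0.03,0,0,0,0,0,0,0.06,0,0,0,0,0,0,0.09,0,0,0,0,0,0,0.115,0,0,0,0,0,0,0.13,0,0,0,0,0,0,0.13,0,0,0,0,0,0,0.13,0])

```text
time: 10.8
tool_pos: [0.4676, -0.1071, 0.1891]
ee_rot: [-3.14, -0.001, 1.701]
wrist_force: [-1.3, -1.0, -4.1]
width: 0.0639
finger_force: 30.0
```

move_arm(steps=[0,0,0,0.006,0.015,0,0,0,0,0,0.018,0.045,0,0,0,0,0,0.031,0.08,0,0,0,0,0,0.045,0.115,0,0,0,0,0,0.059,0.15,0,0,0,0,0,0.073,0.185,0,0,0,0,0,0.087,0.22,0,0,0,0,0,0.1,0.253,0,0,0,0,0,0.109,0.276,0,0,0,0,0,0.1125,0.285,0,0,0,0,0,0.1125,0.285,0,0,0,0,0,0.1125,0.285,0,0])

```text
time: 12.0
tool_pos: [0.58, 0.1765, 0.1892]
ee_rot: [-3.139, 0.001, 1.7]
wrist_force: [-0.1, -0.3, -2.5]
width: 0.0634
finger_force: 30.0
```

move_arm(steps=[0,0,0,0,0,-0.01,0,0,0,0,0,0,-0.03,0,0,0,0,0,0,-0.055,0,0,0,0,0,0,-0.08,0,0,0,0,0,0,-0.095,0,0,0,0,0,0,-0.102,0,0,0,0,0,0,-0.106,0,0,0,0,0,0,-0.107,0,0,0,0,0,0,-0.107,0,0,0,0,0,0,-0.107,0])

```text
time: 13.0
tool_pos: [0.5815, 0.1778, 0.0847]
ee_rot: [3.139, -0.0, 1.701]
wrist_force: [0.3, -0.5, -2.9]
width: 0.0637
finger_force: 30.0
```

move_arm(steps=[0,0,0,0,0,-0.001,0,0,0,0,0,0,-0.002,0,0,0,0,0,0,-0.003,0,0,0,0,0,0,-0.003,0,0,0,0,0,0,-0.003,0])

```text
time: 13.5
tool_pos: [0.5809, 0.1777, 0.0815]
ee_rot: [3.14, -0.0, 1.701]
wrist_force: [-1.2, -0.0, 3.3]
width: 0.0638
finger_force: 30.0
```

move_arm(steps=[0,0,0,0,0,0,1,0,0,0,0,0,0,1,0,0,0,0,0,0,1,0,0,0,0,0,0,1,0,0,0,0,0,0,1,0,0,0,0,0,0.02,1,0,0,0,0,0,0.05,1,0,0,0,0,0,0.08,1,0,0,0,0,0,0.11,1,0,0,0,0,0,0.11,1])

```text
time: 14.5
tool_pos: [0.5833, 0.1782, 0.1964]
ee_rot: [3.131, -0.001, 1.701]
wrist_force: [1.4, -0.5, 0.2]
width: 0.0938
finger_force: 0.0
```

move_arm(steps=[0,0,0,-0.011,-0.03,0,1,0,0,0,-0.027,-0.074,0,1,0,0,0,-0.043,-0.118,0,1,0,0,0,-0.06,-0.162,0,1,0,0,0,-0.076,-0.206,0,1,0,0,0,-0.092,-0.25,0,1,0,0,0,-0.108,-0.294,0,1,0,0,0,-0.124,-0.338,0,1,0,0,0,-0.141,-0.382,0,1,0,0,0,-0.15,-0.408,0,1,0,0,0,-0.154,-0.418,0,1,0,0,0,-0.154,-0.418,0,1])

```text
time: 15.7
tool_pos: [0.426, -0.2408, 0.1893]
ee_rot: [-3.141, -0.002, 1.699]
wrist_force: [0.3, 0.5, -0.1]
width: 0.0941
finger_force: 0.0
```

```bash
python3 - <<'E'
from h import *
p,d=snapshot("top"); tops(p,d)
p,d=snapshot("side"); tops(p,d,"side")
o=get_obs();print(o["tool_pos"])
E
```

```text
purple [ 0.6217 -0.1332  0.0808] mean [ 0.6217 -0.1332  0.0801] 235
yellow [0.4328 0.0807 0.0754] mean [0.4324 0.0799 0.0749] 347
green [ 0.4306 -0.2328  0.0902] mean [ 0.4345 -0.2293  0.09  ] 190
blue [0.5788 0.1787 0.1255] mean [0.5793 0.1785 0.1249] 658
purple [ 0.6221 -0.1373  0.0782] mean [ 0.6214 -0.1377  0.0784] 125
yellow [0.4324 0.0736 0.0737] mean [0.4327 0.0721 0.0734] 91
green [ 0.4274 -0.2427  0.0887] mean [ 0.4268 -0.2398  0.0887] 174
blue [0.5871 0.1781 0.123 ] mean [0.5864 0.1759 0.123 ] 124
[ 0.42692728 -0.23928138  0.18983135]
```

Purple and blue are both standing well on their marks, with cap heights of 0.081 and 0.125 m. Next is green.

move_arm(steps=[0,0,0,0,0,-0.02,1,0,0,0,0,0,-0.05,1,0,0,0,0,0,-0.08,1,0,0,0,0,0,-0.11,1,0,0,0,0,0,-0.128,1,0,0,0,0,0,-0.135,1,0,0,0,0,0,-0.135,1,0,0,0,0,0,-0.135,1])

```text
time: 16.6
tool_pos: [0.4278, -0.2402, 0.0566]
ee_rot: [3.14, 0.001, 1.702]
wrist_force: [0.2, 0.3, 0.3]
width: 0.0941
finger_force: 0.0
```

move_arm(steps=[0,0,0,0,0,0,0,0,0,0,0,0,0,0,0,0,0,0,0,0,0,0,0,0,0,0,0,0,0,0,0,0,0,0,0,0,0,0,0,0,0,0,0,0,0,0,0,0,0,0,0,0,0,0,0,0,0,0,0,0,0,0,0])

```text
time: 17.5
tool_pos: [0.4267, -0.2405, 0.0555]
ee_rot: [3.141, 0.0, 1.701]
wrist_force: [-0.7, 0.6, 0.2]
width: 0.0554
finger_force: 30.0
```

move_arm(steps=[0,0,0,0,0,0.01,0,0,0,0,0,0,0.03,0,0,0,0,0,0,0.06,0,0,0,0,0,0,0.09,0,0,0,0,0,0,0.115,0,0,0,0,0,0,0.13,0,0,0,0,0,0,0.13,0,0,0,0,0,0,0.13,0])

```text
time: 18.3
tool_pos: [0.4263, -0.2401, 0.1845]
ee_rot: [-3.141, -0.001, 1.701]
wrist_force: [0.3, -0.5, -2.5]
width: 0.0557
finger_force: 30.0
```

move_arm(steps=[0,0,0,0.007,0.014,0,0,0,0,0,0.021,0.04,0,0,0,0,0,0.04,0.074,0,0,0,0,0,0.058,0.108,0,0,0,0,0,0.077,0.143,0,0,0,0,0,0.096,0.18,0,0,0,0,0,0.116,0.216,0,0,0,0,0,0.135,0.252,0,0,0,0,0,0.153,0.286,0,0,0,0,0,0.164,0.306,0,0,0,0,0,0.168,0.314,0,0,0,0,0,0.168,0.314,0,0])

```text
time: 19.5
tool_pos: [0.5939, 0.0742, 0.1831]
ee_rot: [-3.138, -0.0, 1.702]
wrist_force: [-0.6, -0.7, -2.6]
width: 0.0553
finger_force: 30.0
```

move_arm(steps=[0,0,0,0,0,-0.01,0,0,0,0,0,0,-0.03,0,0,0,0,0,0,-0.055,0,0,0,0,0,0,-0.08,0,0,0,0,0,0,-0.095,0,0,0,0,0,0,-0.103,0,0,0,0,0,0,-0.107,0,0,0,0,0,0,-0.109,0,0,0,0,0,0,-0.11,0,0,0,0,0,0,-0.11,0,0,0,0,0,0,-0.11,0])

```text
time: 20.6
tool_pos: [0.5952, 0.0737, 0.0763]
ee_rot: [3.14, 0.0, 1.701]
wrist_force: [0.2, 0.1, -2.6]
width: 0.0556
finger_force: 30.0
```

Force shows it is still hanging, so I'll lower it a little more.

move_arm(steps=[0,0,0,0,0,-0.0005,0,0,0,0,0,0,-0.001,0,0,0,0,0,0,-0.001,0,0,0,0,0,0,-0.001,0])

```text
time: 21.0
tool_pos: [0.5952, 0.0737, 0.0756]
ee_rot: [3.14, 0.0, 1.701]
wrist_force: [-1.3, -0.3, 3.8]
width: 0.0554
finger_force: 30.0
```

move_arm(steps=[0,0,0,0,0,0,1,0,0,0,0,0,0,1,0,0,0,0,0,0,1,0,0,0,0,0,0,1,0,0,0,0,0,0,1,0,0,0,0,0,0,1,0,0,0,0,0,0.02,1,0,0,0,0,0,0.05,1,0,0,0,0,0,0.08,1,0,0,0,0,0,0.11,1,0,0,0,0,0,0.116,1,0,0,0,0,0,0.116,1])

```text
time: 22.2
tool_pos: [0.5954, 0.0736, 0.1915]
ee_rot: [3.139, 0.0, 1.701]
wrist_force: [0.4, -0.5, 0.3]
width: 0.094
finger_force: 0.0
```

move_arm(steps=[0,0,0,-0.03,0.001,0,1,0,0,0,-0.07,0.002,0,1,0,0,0,-0.11,0.004,0,1,0,0,0,-0.15,0.006,0,1,0,0,0,-0.162,0.0065,0,1,0,0,0,-0.162,0.0065,0,1,0,0,0,-0.162,0.0065,0,1])

```text
time: 22.9
tool_pos: [0.4331, 0.08, 0.1895]
ee_rot: [-3.141, 0.0, 1.701]
wrist_force: [0.7, -0.1, -0.8]
width: 0.0938
finger_force: 0.0
```

move_arm(steps=[0,0,0,0,0,-0.02,1,0,0,0,0,0,-0.05,1,0,0,0,0,0,-0.08,1,0,0,0,0,0,-0.11,1,0,0,0,0,0,-0.135,1,0,0,0,0,0,-0.1455,1,0,0,0,0,0,-0.1455,1,0,0,0,0,0,-0.1455,1])

```text
time: 23.7
tool_pos: [0.4339, 0.0801, 0.0456]
ee_rot: [3.14, 0.0, 1.701]
wrist_force: [-0.1, 1.0, 0.6]
width: 0.094
finger_force: 0.0
```

move_arm(steps=[0,0,0,0,0,0,0,0,0,0,0,0,0,0,0,0,0,0,0,0,0,0,0,0,0,0,0,0,0,0,0,0,0,0,0,0,0,0,0,0,0,0,0,0,0,0,0,0,0,0,0,0,0,0,0,0,0,0,0,0,0,0,0,0,0,0,0,0,0,0])

```text
time: 24.7
tool_pos: [0.4327, 0.0801, 0.045]
ee_rot: [3.142, 0.0, 1.701]
wrist_force: [-0.2, 0.1, 0.8]
width: 0.0471
finger_force: 30.0
```

move_arm(steps=[0,0,0,0,0,0.01,0,0,0,0,0,0,0.03,0,0,0,0,0,0,0.06,0,0,0,0,0,0,0.09,0,0,0,0,0,0,0.115,0,0,0,0,0,0,0.14,0,0,0,0,0,0,0.14,0,0,0,0,0,0,0.14,0])

```text
time: 25.5
tool_pos: [0.4328, 0.0801, 0.1849]
ee_rot: [3.141, 0.0, 1.701]
wrist_force: [-0.7, 0.2, -0.7]
width: 0.0476
finger_force: 30.0
```

move_arm(steps=[0,0,0,0.012,-0.008,0,0,0,0,0,0.035,-0.022,0,0,0,0,0,0.064,-0.04,0,0,0,0,0,0.094,-0.059,0,0,0,0,0,0.124,-0.078,0,0,0,0,0,0.152,-0.096,0,0,0,0,0,0.17,-0.107,0,0,0,0,0,0.1755,-0.1105,0,0,0,0,0,0.1755,-0.1105,0,0,0,0,0,0.1755,-0.1105,0,0])

```text
time: 26.5
tool_pos: [0.6073, -0.03, 0.1839]
ee_rot: [-3.14, -0.001, 1.701]
wrist_force: [-0.4, -0.7, 0.1]
width: 0.0475
finger_force: 30.0
```

move_arm(steps=[0,0,0,0,0,-0.01,0,0,0,0,0,0,-0.03,0,0,0,0,0,0,-0.055,0,0,0,0,0,0,-0.08,0,0,0,0,0,0,-0.1,0,0,0,0,0,0,-0.112,0,0,0,0,0,0,-0.116,0,0,0,0,0,0,-0.118,0,0,0,0,0,0,-0.119,0,0,0,0,0,0,-0.119,0,0,0,0,0,0,-0.119,0])

```text
time: 27.6
tool_pos: [0.6089, -0.0305, 0.067]
ee_rot: [3.14, 0.001, 1.701]
wrist_force: [0.3, 0.3, -1.6]
width: 0.047
finger_force: 30.0
```

move_arm(steps=[0,0,0,0,0,-0.0005,0,0,0,0,0,0,-0.001,0,0,0,0,0,0,-0.0015,0,0,0,0,0,0,-0.0015,0,0,0,0,0,0,-0.0015,0])

```text
time: 28.1
tool_pos: [0.6084, -0.0305, 0.065]
ee_rot: [3.141, 0.0, 1.701]
wrist_force: [-2.0, 0.1, 2.2]
width: 0.0475
finger_force: 30.0
```

Contact. I'll release, rise, and clear the view.

move_arm(steps=[0,0,0,0,0,0,1,0,0,0,0,0,0,1,0,0,0,0,0,0,1,0,0,0,0,0,0,1,0,0,0,0,0,0,1,0,0,0,0,0,0,1,0,0,0,0,0,0.02,1,0,0,0,0,0,0.05,1,0,0,0,0,0,0.08,1,0,0,0,0,0,0.11,1,0,0,0,0,0,0.13,1,0,0,0,0,0,0.14,1])

```text
time: 29.3
tool_pos: [0.6092, -0.0305, 0.2074]
ee_rot: [3.137, 0.001, 1.701]
wrist_force: [0.6, -0.3, 0.2]
width: 0.0938
finger_force: 0.0
```

move_arm(steps=[0,0,0,-0.03,0,0,1,0,0,0,-0.07,0,0,1,0,0,0,-0.11,0,0,1,0,0,0,-0.15,0,0,1,0,0,0,-0.19,0,0,1,0,0,0,-0.23,0,0,1,0,0,0,-0.25,0,0,1,0,0,0,-0.25,0,0,1,0,0,0,-0.25,0,0,1])

```text
time: 30.2
tool_pos: [0.3584, -0.0304, 0.2042]
ee_rot: [3.141, 0.0, 1.701]
wrist_force: [0.6, -0.6, -0.3]
width: 0.0942
finger_force: 0.0
```

```bash
python3 - <<'E'
from h import *
p,d=snapshot("top"); tops(p,d); cv2.imwrite("pics/t2.png",cv2.resize(p[80:300,80:470,::-1],None,fx=2,fy=2))
for s in silhouettes("top","oil_bottle")[:1]:
    m=s["pixels"]&(d>0);q=cloud("top",d)[m];t=q[q[:,2]>np.percentile(q[:,2],95)-.006];print("oil",((t.max(0)+t.min(0))/2).round(3))
p,d=snapshot("side"); tops(p,d,"side")
E
```

```text
purple [ 0.6218 -0.1333  0.081 ] mean [ 0.6218 -0.1332  0.0799] 233
yellow [ 0.6075 -0.0305  0.096 ] mean [ 0.607  -0.0304  0.0949] 333
green [0.5942 0.071  0.1109] mean [0.594  0.0715 0.1099] 466
blue [0.579  0.1786 0.1251] mean [0.5793 0.1785 0.1248] 662
oil [ 0.63  -0.463  0.189]
purple [ 0.6219 -0.1358  0.078 ] mean [ 0.6215 -0.1373  0.0785] 122
yellow [ 0.607  -0.0317  0.0931] mean [ 0.6073 -0.0332  0.0936] 138
green [0.5938 0.0694 0.1081] mean [0.5936 0.0679 0.1083] 152
blue [0.5797 0.1776 0.1229] mean [0.5795 0.1742 0.1232] 173
```

View pics/t2.png

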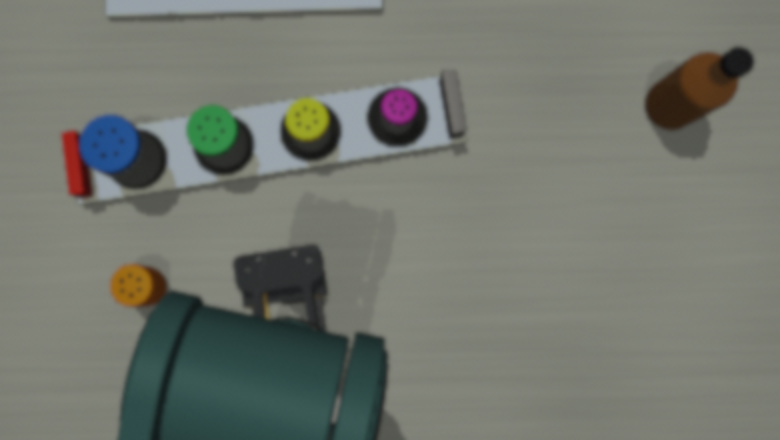

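The picture shows blue (110,143), green (212,130), yellow (307,119) and purple (399,105) upright on their marks, counting from the red stop (75,163). All are within about 3 mm of centre, the oil bottle hasn't moved, and the gripper is clear.

```bash
python3 -c "
from bench import *
print(close_job())"
```

```text
the job is handed in; nothing more can be done
None
```

All four dredgers stand upright on their marks, blue, green, yellow and purple from the red stop, each within about 3 mm of centre by the final camera check; the oil bottle was left in place, the gripper is clear, and the job is handed in (no verdict was returned).

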